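Snap the temperature probe into its dock and keep it pressed home

ROBOT

A 6-joint arm with a two-finger parallel gripper is mounted at the origin on the work surface; the furniture and walls round the work are solid. World frame = base frame: x ahead of the robot, y to its left, z up, the work surface at z = 0. Lengths are in m, angles in degrees, forces in N, time in s.
With the tool pointing down it reaches from about 0.375 to 0.975 m from the base axis. Payload 3.8 kg.
Tool frame: the origin (TCP) lies at the very end of the fingers, on their centre line; the grasp point (between the pads) lies 19 mm behind it (grip_depth is the distance from the TCP to the grasp point, in m); z points along the fingers, y is the line along which they close (so a half turn about z gives the same grasp; the last joint's range is limited). The gripper opens to 85 mm and grips with 20 to 120 N. Pads are 22 mm wide; open, the fingers measure 114 mm over their backs; the gripper's body (76 mm by 85 mm) begins 54 mm behind the grasp point. The pads swing forward as they close: fully open they stand 13 mm farther back than shut.
Start: joints at [62.687, 15.12, 91.902, -0, 72.978, -2.114], TCP at [0.287, 0.611, 0.231] pointing down, gripper open.
Joint ranges: [-150.88, 150.88], [-54.13, 125.18], [17.81, 147.31], [-75.09, 255.09], [0, 152.58], [-146.25, 146.25]. Speed limits (degrees/s): [147.25, 147.25, 180, 180, 180, 180].

INTERFACE

Orientations are given as a 3x3 rotation matrix whose columns are the frame's x, y, z axes.
In Python, from cell import * gives the robot as it stands. The module is installed in compiled form; this text tells all that it offers.
- The arm moves only by the tool carry_out, never from a script. Its argument "increments" is a list of rows, each an object of numbers: "tx", "ty", "tz": the shift along the world's x, y, z in units of 0.5 m (1.0 is 0.5 m); "rx", "ry", "rz": the turn, a rotation vector about the world's x, y, z in units of pi rad (1.0 is pi rad). In form: [{"tx": .., "ty": .., "tz": .., "rx": .., "ry": .., "rz": ..}, ...]. A call has 1 to 10 rows; each row shifts and turns the commanded pose from where the row before left it; what a row does not reach is not made up. A row lasts 1/10 s, in which the tool goes at most 50 mm and 8.59 degrees, less where a joint would pass 70% of its speed; a pose out of reach is approached as far as the arm can. A call with a number of a shift or a turn outside -1 to 1 is refused whole. A call with a gripper value outside its range is refused whole. "fingers" is the closure in counts, from 0 (fully open) to 255 (shut), set as the call begins (left out, the last holds). The fingers move at their own pace and stop on an object; the grip force is fixed at half the most. Time passes only in rows, so rows that do not move let the fingers close. It gives the time, the measured TCP pose, the force and the opening at its end, in the units of the state.
- observe(): the state, without advancing time (a new reading comes with each control period).
- get_image(name): name is "side" or "top"; returns the picture (400x640x3 uint8, red, green, blue); there is no depth.
- camera_params(name): a dict with "fov_y" (degrees; the focal length in pixels is half the picture's height over the tangent of half this angle, whatever the lens; pixels are square), "cx", "cy" (the principal point, pixels), "eye" and "attitude" of the camera in the world. Camera axes: x right, y up, looking along -z (the intrinsics and any distortion apply to the point x, -y, -z); pixel columns grow to the right and rows downward; lengths in m; the calibration is good to about 2 mm. A picture is of the moment at which its call begins. camera_params takes no time and is no camera call.
- finish_job(): hands the job in, once; it reports no verdict.
The state is a dict: "time": time; "joint_positions": joint angles; "qvel": joint speeds; "effort": joint torques, N m; "tool_pos": TCP position; "tool_rot": TCP orientation; "force": force on the tool from outside, world axes, zero at the start; "torque": the same for the moment, N m; "gripper_width": opening from 0.0 (shut) to 1.0 (fully open).
Only numpy, scipy, OpenCV 4.12 (cv2) and the standard library are available. Lean on these libraries where they do the work, as an engineer would, in place of code of your own. Each camera call takes 0.05 s, during which the arm holds its last target. There are 200 camera calls.

TASK

Take the blue temperature probe out of the white stand, put its steel stem down through the hole of the grey dock and press the head down until both orange-rollered catches snap over its flange and it sits fully home. Keep the gripper on the probe head and keep pressing it firmly down: the job finishes while you are still holding it pressed (10 to 15 N is right), not released. Leave the beaker and the two vials where they are.

Things in the scene. Friction and masses are not known exactly. Their poses are not given: they have to be found in the camera images.
- probe: Loose blue temperature probe, about 120 g, upright in the white stand. Origin: centre of the flange's underside, z up. Flange 52 (x) x 44 (y) mm, z 0 to 6 mm; grip block 32 (x) x 24 (y) mm, z 6 to 48 mm, ribbed on its y faces: grip across y (24 mm). Below: round steel stem, 10 mm diameter, 45 mm long, last 6 mm tapered to 4 mm. A half turn about z makes no difference.
- probe_tip (a point): Lower end of the probe's steel stem, 45 mm below the flange's underside.
- dock: Grey dock fixed to the table, origin at the centre of its underside; foot 110 (x) x 76 (y) x 6 mm. Seat plate 50 (x) x 44 (y) mm, 12 mm thick, top at z 60 mm, between cheeks 84 mm long whose tops are level with it and outer faces at y +-30 mm. Catches at its +x and -x ends. The probe goes in with its x along the dock's x, either way round; home: probe origin 60 mm above the dock's.
- dock_hole (a point): Centre of the mouth of the dock's hole, on top of the seat plate, 60 mm above the table. Hole 12.5 mm in diameter with a 2.5 mm chamfer, open below down to the foot plate (54 mm below the mouth).
- catch_a (a joint): Hinge of the sprung catch on the dock's +x side, rad: 0 closed, about 0.09 when the flange pushes it fully aside. Its orange roller, 12 x 24 mm, has its axis at dock x 29, z 73 mm, top at z 79 mm. The flange meets the rollers about 18 mm above the seat, spreads them (10 to 15 N down), then the force drops and they snap over it and pull it down, leaving about 1 mm of play when seated.
- catch_b (a joint): The same for the catch on the dock's -x side (roller axis at dock x -29 mm).
- stand: White parking stand fixed to the table, origin at the centre of its underside: block 66 x 56 mm on a foot 90 x 80 x 6 mm, top at z 60 mm, a loose 16 mm vertical hole in its middle in which the probe's stem stands; the probe's flange rests on its top.
- beaker: Small empty clear beaker, 45x52 mm, 56 mm tall, origin at the centre of its underside. Bystander.
- vial_red: Glass sample vial with red cap, 27 mm wide, 55 mm tall, origin at its underside. Bystander.
- vial_white: Glass sample vial with white cap, 27 mm wide, 55 mm tall, origin at its underside. Bystander.
Not all that is in view belongs to the job. What is meant by the probe is not brown or red, and is the larger of those in its own colour.

How it is judged:
By the outcome, as a careful person would: the job done as asked, in the order asked, and still so for the second after the job is handed in, while the arm keeps its last pose, push and grip.
It also fails if it takes over 54 s, if anything falls off the work surface, if the arm or the gripper's body presses on something with over 40 N, if the wrist force passes 120 N, or if a joint passes its speed limit or range.

## Working session

There is one attempt and no reset: what is moved stays moved. The work goes in short steps, Python scripts to look and compute and a tool call to move; the robot and the scene stay as the last step left them, time stands still between calls to the robot, and variables do not carry over. Pictures are saved under pics/ and viewed, on a budget of 10 in all, crops included, one or two more only if the job needs it, and the job is handed in when it is done.

Besides the shell and the picture viewer there is one more tool, called as name(argument=value, ...) on one line, values as JSON. carry_out: Moves the arm, as the interface text tells. Its arguments: {"type":"object","properties":{"increments":{"type":"array","items":{"type":"object","properties":{"tx":{"type":"number","minimum":-1,"maximum":1},"ty":{"type":"number","minimum":-1,"maximum":1},"tz":{"type":"number","minimum":-1,"maximum":1},"rx":{"type":"number","minimum":-1,"maximum":1},"ry":{"type":"number","minimum":-1,"maximum":1},"rz":{"type":"number","minimum":-1,"maximum":1}}}},"fingers":{"type":"number"}},"required":["increments"]}

```bash
mkdir -p pics; python3 - <<'E'
from cell import *
import cv2,numpy as np
for n in("top","side"):
    im=get_image(n); cv2.imwrite(f"pics/{n}0.png",cv2.cvtColor(im,cv2.COLOR_RGB2BGR)); print(n,camera_params(n))
s=observe(); print(s)
E
```

```text
top {'fov_y': 49.7221429729886, 'cx': 325.20924070435257, 'cy': 200.2569105572565, 'eye': array([ 0.34244988, -0.09282167,  0.93651071]), 'attitude': array([[ 0.01736523,  0.98687863, -0.16052733],
       [-0.99974716,  0.01943203,  0.01131405],
       [ 0.01428496,  0.16029027,  0.98696655]])}
side {'fov_y': 56.7889771732731, 'cx': 314.58462687627645, 'cy': 198.02890587600257, 'eye': array([ 0.06974232, -0.75352094,  0.44809399]), 'attitude': array([[ 0.84132803,  0.24515842, -0.48173073],
       [-0.5404092 ,  0.3630705 , -0.75903735],
       [-0.01118218,  0.89893112,  0.43794725]])}
{'time': 0.1, 'joint_positions': array([ 6.26867747e+01,  1.51638422e+01,  9.19747935e+01, -1.27478251e-03,
        7.29795026e+01, -2.11358453e+00]), 'qvel': array([ 0.02538553, -0.12308383, -0.11877844, -0.07739936, -0.04659203,
        0.0203846 ]), 'effort': array([ 1.50470627e-03, -5.16709971e+01, -3.68592381e+01, -3.94247979e-05,
        6.35622549e-03,  6.65502716e-05]), 'tool_pos': array([0.28708514, 0.61015182, 0.23008545]), 'tool_rot': array([[-9.04832479e-01,  4.25766749e-01, -9.27210784e-04],
       [ 4.25767756e-01,  9.04830606e-01, -1.84178569e-03],
       [ 5.47975909e-05, -2.06128396e-03, -9.99997874e-01]]), 'force': array([ 0.52802472, -0.26618857,  1.07099472]), 'torque': array([-0.03168771, -0.01014121,  0.03833821]), 'gripper_width': 0.9996055039007364}
```

View pics/top0.png

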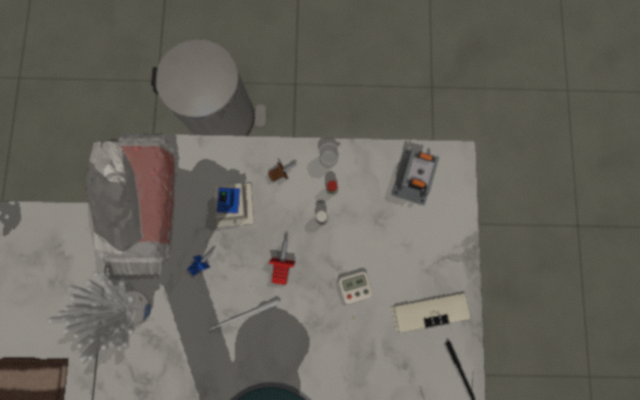

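View pics/side0.png

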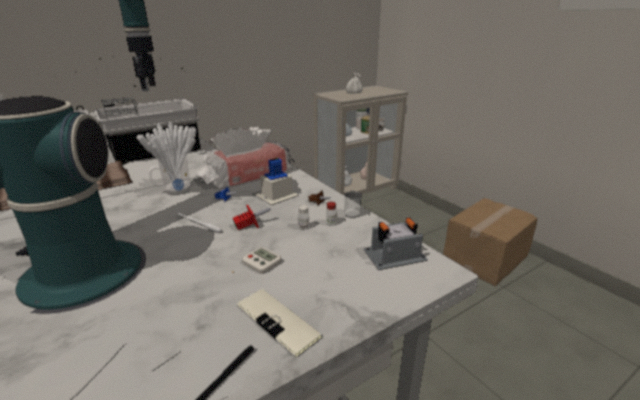

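The top view shows these candidates:
- Blue probe in the white stand at about (229,200).
- Small blue probe lying down at (198,264).
- Brown probe at (279,172).
- Red probe at (282,270).

I choose the one at (229,200): it is blue, the larger of the two blues, and stands in the stand. The dock is at about (418,178). The next crop checks the choice.

```bash
cat > h.py <<'E'
from cell import *
import cv2,numpy as np
def ray(n,u,v):
    c=camera_params(n); f=200/np.tan(np.radians(c['fov_y']/2))
    d=c['attitude']@np.array([(u-c['cx'])/f,-(v-c['cy'])/f,-1.]); return c['eye'],d
def onz(n,u,v,z):
    e,d=ray(n,u,v); return e+d*(z-e[2])/d[2]
def proj(n,p):
    c=camera_params(n); f=200/np.tan(np.radians(c['fov_y']/2))
    q=c['attitude'].T@(np.asarray(p)-c['eye']); return c['cx']+f*q[0]/-q[2],c['cy']-f*q[1]/-q[2]
def grab(n,k=1):
    return np.mean([get_image(n).astype(float) for _ in range(k)],0).astype(np.uint8)
def crop(im,u,v,w,h,s): 
    c=im[v:v+h,u:u+w]; return cv2.resize(cv2.cvtColor(c,cv2.COLOR_RGB2BGR),None,fx=s,fy=s,interpolation=cv2.INTER_CUBIC)
E
python3 - <<'E'
from h import *
t=cv2.imread('pics/top0.png')[:,:,::-1]; s=cv2.imread('pics/side0.png')[:,:,::-1]
A=np.hstack([crop(t,205,170,60,60,6),crop(t,385,135,60,60,6)])
B=np.hstack([crop(s,250,147,60,40,6),crop(s,360,208,60,60*2//3,6)])
im=np.vstack([A,B]); cv2.imwrite('pics/c1.png',np.clip(im*1.4,0,255).astype(np.uint8))
for n,im,z in(("top",t,.108),("side",s,.108)):
    hsv=cv2.cvtColor(np.ascontiguousarray(im),cv2.COLOR_RGB2HSV)
    for nm,lo,hi in(("blue",(105,130,40),(130,255,255)),("orange",(3,150,110),(16,255,255))):
        m=cv2.inRange(hsv,lo,hi)
        k,_,st,ce=cv2.connectedComponentsWithStats(m)
        for i in range(1,k):
            if st[i,4]>12:
                p=np.argwhere(_==i)[:,::-1].astype(np.float32)
                print(n,nm,st[i],ce[i].round(1),cv2.minAreaRect(p))
E
```

```text
top blue [218 188  21  25 403] [228.6 200.2] ((227.9293975830078, 199.91763305664062), (19.480911254882812, 23.46912956237793), 4.39870548248291)
top blue [189 256  19  19 178] [197.1 265.5] ((196.15170288085938, 265.4206848144531), (15.446460723876953, 16.775188446044922), 48.36646270751953)
top orange [421 154  11   6  44] [425.9 156.5] ((425.8529968261719, 156.58824157714844), (10.6715669631958, 4.123105525970459), 14.03624439239502)
top orange [328 181   8   9  39] [331.8 185.2] ((331.5, 185.0), (8.0, 7.0), 90.0)
top orange [413 180  12   7  48] [418.3 182.6] ((418.40008544921875, 182.7000274658203), (11.180339813232422, 4.472135543823242), 26.56505012512207)
side blue [266 159  21  20 236] [275.2 169.4] ((274.38238525390625, 168.5294189453125), (18.19017219543457, 19.402849197387695), 75.96376037597656)
side blue [216 188  14  12  84] [222.4 194.3] ((222.9858856201172, 195.17453002929688), (9.615729331970215, 13.986515045166016), 60.945396423339844)
side orange [406 218   8   8  41] [409.6 221.6] ((409.5000305175781, 221.5), (8.485280990600586, 4.242640495300293), 45.0)
side orange [380 223   8   7  32] [383.2 225.7] ((383.2500305175781, 225.7500457763672), (8.485280990600586, 3.5355336666107178), 45.0)
```

View pics/c1.png

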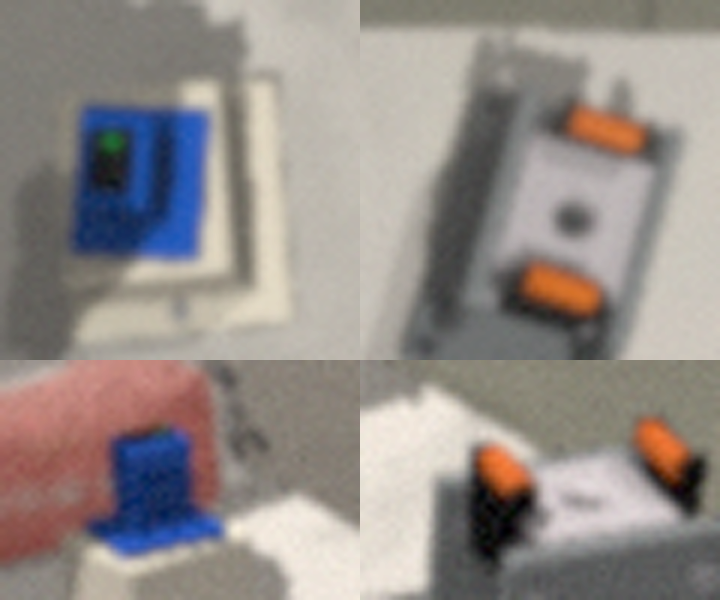

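The crop confirms the choice: a blue probe with a 52x44 flange stands on the white stand, at top (228.6,200). Its flange corners in the crop are about (82,107), (209,110), (197,258) and (72,253). The dock hole is at top (420.7,171.3), with rollers at (425.9,156.5) and (418.3,182.6).

```bash
python3 - <<'E'
from h import *
np.set_printoptions(precision=4,suppress=True)
P=[(82,107),(209,110),(197,258),(72,253)]
Q=np.array([onz('top',205+a/6-.4,170+b/6-.4,.066) for a,b in P]); print(Q,Q.mean(0))
print('sizes',[np.linalg.norm(Q[i]-Q[(i+1)%4]) for i in range(4)])
for a,b in((1,2),(0,3)): d=Q[a]-Q[b]; print('ang x',np.degrees(np.arctan2(d[1],d[0])))
for a,b in((0,1),(3,2)): d=Q[a]-Q[b]; print('ang y-90',np.degrees(np.arctan2(d[1],d[0]))-90)
h=onz('top',420.3,170.9,.058); r1=onz('top',425.9,156.5,.077); r2=onz('top',418.3,182.6,.077)
d=r1-r2; print('hole',h,'rollers',r1,r2,(r1+r2)/2,np.linalg.norm(d),np.degrees(np.arctan2(d[1],d[0])))
# triangulate
def tri(a,b):
    e,d=ray('top',*a); g,k=ray('side',*b); A=np.c_[d,-k]; x=np.linalg.lstsq(A,g-e,rcond=None)[0]
    return (e+d*x[0]+g+k*x[1])/2, np.linalg.norm(e+d*x[0]-g-k*x[1])
print(tri((425.9,156.5),(409.6,221.6)),tri((418.3,182.6),(383.2,225.7)))
# hole in side
print('side hole', onz('side',360+(580-360)/6-.4,208+(500-360)/6-.4,.06))
# flange side corners: front (120,553) , right (222,530), left (90,525)
for a,b in((120,548),(222,525),(90,520)): print(onz('side',250+a/6-.4,147+(b-360)/6-.4,.066))
s=observe(); print('tcp proj',[ (n,np.round(proj(n,s['tool_pos']),1)) for n in('top','side')])
E
```

```text
[[0.5063 0.1164 0.066 ]
 [0.5061 0.0732 0.066 ]
 [0.4552 0.0748 0.066 ]
 [0.4561 0.1169 0.066 ]] [0.4809 0.0953 0.066 ]
sizes [np.float64(0.04322876335314148), np.float64(0.05098097967606772), np.float64(0.04220222612966249), np.float64(0.05024149801357711)]
ang x -1.7338495101478122
ang x -0.5781089067226614
ang y-90 -0.22803359063297535
ang y-90 -1.2094085180342375
hole [ 0.5515 -0.3007  0.058 ] rollers [ 0.5776 -0.3083  0.077 ] [ 0.5224 -0.2917  0.077 ] [ 0.55  -0.3    0.077] 0.05759832852721951 -16.79251645610357
(array([ 0.5778, -0.3085,  0.0769]), np.float64(0.0004894324700599779)) (array([ 0.5225, -0.2917,  0.0773]), np.float64(0.00022281402235669156))
side hole [ 0.5513 -0.3005  0.06  ]
[0.4568 0.0786 0.066 ]
[0.5073 0.0767 0.066 ]
[0.4602 0.1161 0.066 ]
tcp proj [('top', array([-127.7,  298.1])), ('side', array([149.4,  92.5]))]
```

The two views agree within 0.5 mm, and the rollers come out 57.6 mm apart against the 58 mm given.
- Probe: (0.481, 0.0955), yaw about -1°.
- Dock: (0.5505, -0.300), yaw -16.8°.

Starting the approach.

carry_out(fingers=0, increments=[{"tz": 0.05},{"tz": 0.05},{"tx": 0.024,"ty": -0.064,"rz": 0.0168},{"tx": 0.024,"ty": -0.064,"rz": 0.0168},{"tx": 0.024,"ty": -0.064,"rz": 0.0168},{"tx": 0.024,"ty": -0.064,"rz": 0.0168},{"tx": 0.024,"ty": -0.064,"rz": 0.0168},{"tx": 0.024,"ty": -0.064,"rz": 0.0168},{"tx": 0.024,"ty": -0.064,"rz": 0.0168},{"tx": 0.024,"ty": -0.064,"rz": 0.0168}])

```text
invalid input
```

carry_out(increments=[{"tx": 0.024,"ty": -0.064},{"tx": 0.024,"ty": -0.064},{"tx": 0.024,"ty": -0.064},{"tx": 0.024,"ty": -0.064},{"tx": 0.024,"ty": -0.064},{"tx": 0.024,"ty": -0.064},{"tx": 0.024,"ty": -0.064},{"tx": 0.028,"ty": -0.071},{}])

```text
invalid input
```

carry_out(fingers=0, increments=[{"tx": 0,"ty": 0,"tz": 0.05,"rx": 0,"ry": 0,"rz": 0},{"tx": 0,"ty": 0,"tz": 0.05,"rx": 0,"ry": 0,"rz": 0},{"tx": 0.024,"ty": -0.064,"tz": 0,"rx": 0,"ry": 0,"rz": 0.0168},{"tx": 0.024,"ty": -0.064,"tz": 0,"rx": 0,"ry": 0,"rz": 0.0168},{"tx": 0.024,"ty": -0.064,"tz": 0,"rx": 0,"ry": 0,"rz": 0.0168},{"tx": 0.024,"ty": -0.064,"tz": 0,"rx": 0,"ry": 0,"rz": 0.0168},{"tx": 0.024,"ty": -0.064,"tz": 0,"rx": 0,"ry": 0,"rz": 0.0168},{"tx": 0.024,"ty": -0.064,"tz": 0,"rx": 0,"ry": 0,"rz": 0.0168},{"tx": 0.024,"ty": -0.064,"tz": 0,"rx": 0,"ry": 0,"rz": 0.0168},{"tx": 0.024,"ty": -0.064,"tz": 0,"rx": 0,"ry": 0,"rz": 0.0168}])

```text
time: 1.1
tool_pos: [0.3834, 0.3532, 0.2808]
tool_rot: [[-1.0, 0.015, -0.001], [0.015, 1.0, -0.001], [0.001, -0.001, -1.0]]
force: [0.5, -0.5, 0.4]
gripper_width: 0.996
```

carry_out(increments=[{"tx": 0.024,"ty": -0.064,"tz": 0,"rx": 0,"ry": 0,"rz": 0},{"tx": 0.024,"ty": -0.064,"tz": 0,"rx": 0,"ry": 0,"rz": 0},{"tx": 0.024,"ty": -0.064,"tz": 0,"rx": 0,"ry": 0,"rz": 0},{"tx": 0.024,"ty": -0.064,"tz": 0,"rx": 0,"ry": 0,"rz": 0},{"tx": 0.024,"ty": -0.064,"tz": 0,"rx": 0,"ry": 0,"rz": 0},{"tx": 0.024,"ty": -0.064,"tz": 0,"rx": 0,"ry": 0,"rz": 0},{"tx": 0.024,"ty": -0.064,"tz": 0,"rx": 0,"ry": 0,"rz": 0},{"tx": 0.028,"ty": -0.067,"tz": -0.05,"rx": 0,"ry": 0,"rz": 0},{"tx": 0,"ty": 0,"tz": -0.06,"rx": 0,"ry": 0,"rz": 0},{"tx": 0,"ty": 0,"tz": -0.06,"rx": 0,"ry": 0,"rz": 0}])

```text
time: 2.1
tool_pos: [0.4818, 0.0959, 0.1954]
tool_rot: [[-1.0, 0.02, 0.001], [0.02, 1.0, 0.0], [-0.001, 0.0, -1.0]]
force: [0.1, -0.2, -0.1]
gripper_width: 1.002
```

```bash
python3 - <<'E'
from h import *
np.set_printoptions(precision=4,suppress=True)
s=observe(); print(s['tool_pos'],s['force'],s['qvel'])
t=grab('top'); sd=grab('side')
u,v=map(int,proj('side',(.481,.0955,.13))); print(u,v, proj('side',s['tool_pos']),proj('top',s['tool_pos']))
im=np.hstack([crop(t,190,150,80,100,5),crop(sd,u-40,v-60,80,100,5)])
cv2.imwrite('pics/c2.png',np.clip(im*1.4,0,255).astype(np.uint8))
E
```

```text
[0.4818 0.0959 0.1954] [ 0.1494 -0.1883 -0.1436] [  1.2567  13.7868  20.8027   0.17   -33.7877   0.1282]
273 151 (np.float64(272.0865759192885), np.float64(127.33917980344089)) (np.float64(212.16131532447298), np.float64(187.41274363319087))
```

View pics/c2.png

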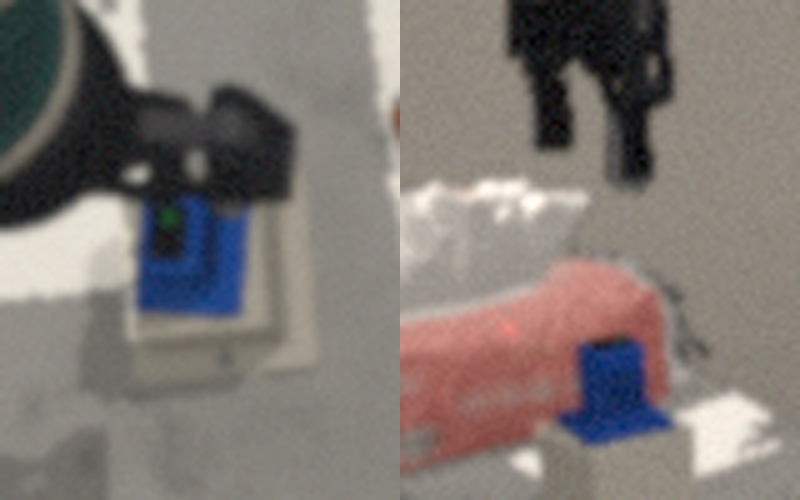

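The fingers straddle the probe in line with it: in the side view the block top is at about (275,170) and the fingers are at about (271,135). Descending, then closing.

carry_out(increments=[{"tx": 0,"ty": 0,"tz": -0.04,"rx": 0,"ry": 0,"rz": 0},{"tx": 0,"ty": 0,"tz": -0.04,"rx": 0,"ry": 0,"rz": 0},{"tx": 0,"ty": 0,"tz": -0.04,"rx": 0,"ry": 0,"rz": 0},{"tx": 0.001,"ty": 0,"tz": -0.03,"rx": 0,"ry": 0,"rz": 0},{"tx": 0.001,"ty": 0,"tz": -0.03,"rx": 0,"ry": 0,"rz": 0},{"tx": 0,"ty": 0,"tz": -0.03,"rx": 0,"ry": 0,"rz": 0},{"tx": 0,"ty": 0,"tz": -0.02,"rx": 0,"ry": 0,"rz": 0},{"tx": 0,"ty": 0,"tz": -0.014,"rx": 0,"ry": 0,"rz": 0},{"tx": 0,"ty": 0,"tz": 0,"rx": 0,"ry": 0,"rz": 0}])

```text
time: 3.1
tool_pos: [0.482, 0.0974, 0.0739]
tool_rot: [[-1.0, 0.017, -0.001], [0.017, 1.0, -0.0], [0.001, -0.0, -1.0]]
force: [1.1, 0.9, 0.4]
gripper_width: 1.002
```

carry_out(fingers=255, increments=[{"tx": 0,"ty": 0,"tz": 0,"rx": 0,"ry": 0,"rz": 0},{"tx": 0,"ty": 0,"tz": 0,"rx": 0,"ry": 0,"rz": 0},{"tx": 0,"ty": 0,"tz": 0,"rx": 0,"ry": 0,"rz": 0},{"tx": 0,"ty": 0,"tz": 0,"rx": 0,"ry": 0,"rz": 0},{"tx": 0,"ty": 0,"tz": 0,"rx": 0,"ry": 0,"rz": 0},{"tx": 0,"ty": 0,"tz": 0,"rx": 0,"ry": 0,"rz": 0},{"tx": 0,"ty": 0,"tz": 0,"rx": 0,"ry": 0,"rz": 0},{"tx": 0,"ty": 0,"tz": 0,"rx": 0,"ry": 0,"rz": 0},{"tx": 0,"ty": 0,"tz": 0,"rx": 0,"ry": 0,"rz": 0},{"tx": 0,"ty": 0,"tz": 0,"rx": 0,"ry": 0,"rz": 0}])

```text
time: 4.1
tool_pos: [0.483, 0.0973, 0.0749]
tool_rot: [[-1.0, 0.018, 0.001], [0.018, 1.0, 0.0], [-0.001, 0.0, -1.0]]
force: [-0.2, 0.4, 5.3]
gripper_width: 0.271
```

carry_out(increments=[{"tx": 0,"ty": 0,"tz": 0.02,"rx": 0,"ry": 0,"rz": 0},{"tx": 0,"ty": 0,"tz": 0.03,"rx": 0,"ry": 0,"rz": 0},{"tx": 0,"ty": 0,"tz": 0.04,"rx": 0,"ry": 0,"rz": 0},{"tx": 0,"ty": 0,"tz": 0.04,"rx": 0,"ry": 0,"rz": 0},{"tx": 0,"ty": 0,"tz": 0.04,"rx": 0,"ry": 0,"rz": 0},{"tx": 0,"ty": 0,"tz": 0.03,"rx": 0,"ry": 0,"rz": 0},{"tx": 0,"ty": 0,"tz": 0,"rx": 0,"ry": 0,"rz": 0}])

```text
time: 4.8
tool_pos: [0.4838, 0.0975, 0.1766]
tool_rot: [[-1.0, 0.018, 0.004], [0.018, 1.0, 0.001], [-0.004, 0.001, -1.0]]
force: [0.1, -0.0, -0.8]
gripper_width: 0.269
```

carry_out(increments=[{"tx": 0.006,"ty": -0.03,"tz": 0,"rx": 0,"ry": 0,"rz": -0.006},{"tx": 0.01,"ty": -0.06,"tz": 0,"rx": 0,"ry": 0,"rz": -0.01},{"tx": 0.012,"ty": -0.07,"tz": 0,"rx": 0,"ry": 0,"rz": -0.011},{"tx": 0.014,"ty": -0.08,"tz": 0,"rx": 0,"ry": 0,"rz": -0.011},{"tx": 0.014,"ty": -0.08,"tz": 0,"rx": 0,"ry": 0,"rz": -0.01},{"tx": 0.014,"ty": -0.08,"tz": 0,"rx": 0,"ry": 0,"rz": -0.01},{"tx": 0.014,"ty": -0.08,"tz": 0,"rx": 0,"ry": 0,"rz": -0.01},{"tx": 0.014,"ty": -0.08,"tz": 0,"rx": 0,"ry": 0,"rz": -0.01},{"tx": 0.014,"ty": -0.08,"tz": 0,"rx": 0,"ry": 0,"rz": -0.01},{"tx": 0.013,"ty": -0.07,"tz": 0,"rx": 0,"ry": 0,"rz": 0}])

```text
time: 5.8
tool_pos: [0.544, -0.2594, 0.1725]
tool_rot: [[-0.957, 0.291, -0.002], [0.291, 0.957, 0.001], [0.002, 0.0, -1.0]]
force: [-0.4, 0.3, -0.3]
gripper_width: 0.272
```

carry_out(increments=[{"tx": 0.01,"ty": -0.05,"tz": 0,"rx": 0,"ry": 0,"rz": 0},{"tx": 0.002,"ty": -0.035,"tz": 0,"rx": 0,"ry": 0,"rz": 0},{"tx": 0,"ty": 0,"tz": 0,"rx": 0,"ry": 0,"rz": 0},{"tx": 0,"ty": 0,"tz": 0,"rx": 0,"ry": 0,"rz": 0}])

```text
time: 6.2
tool_pos: [0.5501, -0.2995, 0.1732]
tool_rot: [[-0.957, 0.29, -0.002], [0.29, 0.957, 0.002], [0.002, 0.001, -1.0]]
force: [0.4, -0.1, -0.4]
gripper_width: 0.274
```

```bash
python3 - <<'E'
from h import *
np.set_printoptions(precision=4,suppress=True)
s=observe(); print(s['tool_pos'],s['tool_rot'],s['force'],s['gripper_width'])
t=grab('top',2); sd=grab('side',2)
cv2.imwrite('pics/top3.png',cv2.cvtColor(t,cv2.COLOR_RGB2BGR));cv2.imwrite('pics/side3.png',cv2.cvtColor(sd,cv2.COLOR_RGB2BGR))
p=s['tool_pos']; print(proj('side',p),proj('top',p))
im=np.hstack([crop(t,380,120,80,100,5),crop(sd,355,148,80,120,5)[:500]]) if 0 else np.hstack([crop(t,380,120,64,100,5),crop(sd,350,160,96,100,5)])
cv2.imwrite('pics/c3.png',np.clip(im*1.4,0,255).astype(np.uint8))
E
```

```text
[ 0.5501 -0.2995  0.1732] [[-0.9569  0.2904 -0.0018]
 [ 0.2904  0.9569  0.0018]
 [ 0.0022  0.0012 -1.    ]] [ 0.4145 -0.0746 -0.3665] 0.2741674695099331
(np.float64(400.5863858557374), np.float64(179.16886028576704)) (np.float64(434.24096638189724), np.float64(157.2581335337292))
```

View pics/c3.png

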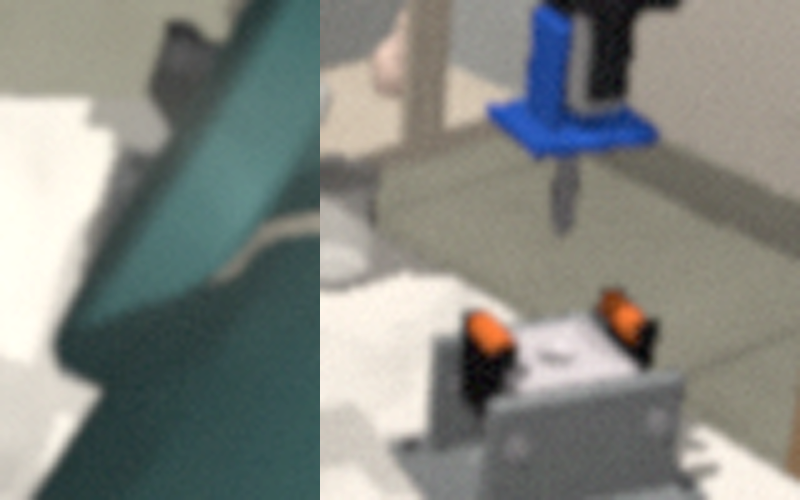

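The top view is blocked by the arm. The side view shows the probe held upright, with the flange spanning (488,108) to (658,130) in the crop and the tip at (563,235). The dock hole is at (557,355). Next I check the offset of the stem against the TCP.

```bash
python3 - <<'E'
from h import *
np.set_printoptions(precision=4,suppress=True)
s=observe(); p=s['tool_pos']; R=s['tool_rot']
ex=-R[:,0]; ey=R[:,1]; ez=-R[:,2]; o=p-.0149*ez
sd=cv2.cvtColor(cv2.imread('pics/side3.png'),cv2.COLOR_BGR2RGB)
hsv=cv2.cvtColor(sd,cv2.COLOR_RGB2HSV); m=cv2.inRange(hsv,(105,130,40),(130,255,255))
ys,xs=np.nonzero(m[150:200,370:450]); xs+=370; ys+=150
f=ys>176
print('blue left',xs.min(),ys[xs==xs.min()].mean(),'right',xs.max(),ys[xs==xs.max()].mean(),'bottom',xs[ys==ys.max()].mean(),ys.max(),'top',ys.min(), xs[ys==ys.min()])
P=lambda a,b,c:np.array(proj('side',o+ex*a/1e3+ey*b/1e3+ez*c/1e3))
for nm,q in dict(left=(-26,22,3),right=(26,-22,3),front_bot=(-26,-22,0),far=(26,22,6),blkL=(-16,12,20),blkLf=(-16,-12,20),stemtop=(0,0,-15),tip=(0,0,-45)).items(): print(nm,P(*q))
g=cv2.GaussianBlur(cv2.cvtColor(sd,cv2.COLOR_RGB2GRAY),(0,0),.6).astype(int)
for v in range(189,209): 
    r=g[v,390:408]; b=np.median(r); w=np.clip(b-10-r,0,None); c=(w*np.arange(390,408)).sum()/max(w.sum(),1); print(v,round(c,2),w.sum())
print('hole px meas',360+(580-360)/6-.4,208+(500-360)/6-.4,'exp',proj('side',(.5505,-.3003,.06)))
print('px per mm along ex',P(1,0,-45)-P(0,0,-45))
E
```

```text
blue left 384 182.0 right 416 186.5 bottom 396.5 190 top 161 [394 395 396]
left [382.4835 181.5061]
right [418.3203 187.1671]
front_bot [392.78   192.1349]
far [406.8903 176.9552]
blkL [390.2371 174.6448]
blkLf [396.1331 179.3957]
stemtop [399.2269 192.8707]
tip [397.8516 206.7636]
189 0.0 0.0
190 0.0 0.0
191 398.5 3.0
192 398.94 18.0
193 398.98 48.0
194 399.03 67.0
195 398.89 85.0
196 398.7 101.0
197 398.54 105.0
198 398.33 105.0
199 398.21 93.0
200 398.09 96.0
201 398.05 84.0
202 398.06 80.0
203 398.06 78.0
204 398.15 72.0
205 398.18 55.0
206 398.0 26.5
207 398.0 2.0
208 0.0 0.0
hole px meas 396.2666666666667 230.93333333333334 exp (np.float64(395.9121620467052), np.float64(231.00696345331258))
px per mm along ex [ 0.4639 -0.0692]
```

The stem is within 0.5 mm of the TCP axis and not tilted. Descending until the tip is just in the hole.

carry_out(increments=[{"tx": 0.0018,"ty": -0.0018,"tz": -0.02,"rx": 0,"ry": 0,"rz": 0},{"tx": 0,"ty": 0,"tz": -0.025,"rx": 0,"ry": 0,"rz": 0},{"tx": 0,"ty": 0,"tz": -0.025,"rx": 0,"ry": 0,"rz": 0},{"tx": 0,"ty": 0,"tz": -0.02,"rx": 0,"ry": 0,"rz": 0},{"tx": 0,"ty": 0,"tz": -0.01,"rx": 0,"ry": 0,"rz": 0},{"tx": 0,"ty": 0,"tz": 0,"rx": 0,"ry": 0,"rz": 0},{"tx": 0,"ty": 0,"tz": -0.006,"rx": 0,"ry": 0,"rz": 0},{"tx": 0,"ty": 0,"tz": -0.006,"rx": 0,"ry": 0,"rz": 0},{"tx": 0,"ty": 0,"tz": 0,"rx": 0,"ry": 0,"rz": 0}])

```text
time: 7.3
tool_pos: [0.5518, -0.3012, 0.1182]
tool_rot: [[-0.957, 0.29, 0.0], [0.29, 0.957, 0.0], [-0.0, 0.0, -1.0]]
force: [-0.7, -0.8, -1.6]
gripper_width: 0.265
```

carry_out(increments=[{"tx": 0,"ty": 0,"tz": -0.006,"rx": 0,"ry": 0,"rz": 0},{"tx": 0,"ty": 0,"tz": -0.006,"rx": 0,"ry": 0,"rz": 0},{"tx": 0,"ty": 0,"tz": -0.006,"rx": 0,"ry": 0,"rz": 0},{"tx": 0,"ty": 0,"tz": 0,"rx": 0,"ry": 0,"rz": 0}])

```text
time: 7.7
tool_pos: [0.5518, -0.301, 0.1088]
tool_rot: [[-0.957, 0.29, -0.0], [0.29, 0.957, 0.0], [0.0, 0.0, -1.0]]
force: [-0.2, 0.3, -1.5]
gripper_width: 0.27
```

```bash
python3 - <<'E'
from h import *
np.set_printoptions(precision=4,suppress=True)
for i in range(2):
    s=observe(); print(s['tool_pos'],s['force'],s['torque']); sd=grab('side')
p=s['tool_pos']; print(proj('side',p-[0,0,.0149]))
cv2.imwrite('pics/c4.png',np.clip(crop(sd,350,170,100,90,6)*1.4,0,255).astype(np.uint8))
E
```

```text
[ 0.5518 -0.301   0.1088] [-0.2493  0.2785 -1.4634] [ 0.035  -0.1311 -0.0512]
[ 0.5518 -0.301   0.109 ] [ 0.1587  0.4469 -1.6494] [ 0.0747 -0.0904 -0.0409]
(np.float64(398.1032990143364), np.float64(216.13811521992173))
```

View pics/c4.png

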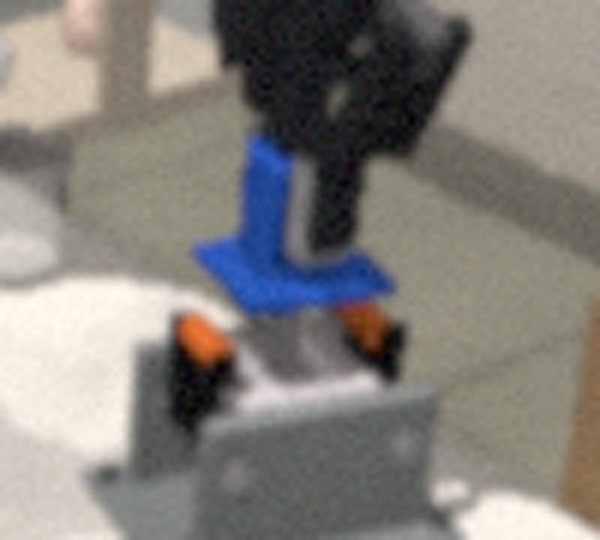

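The stem is about 11 mm into the hole with no side force: the flange is at (295,275), above the rollers at (205,338) and (365,325). Going down to the rollers.

carry_out(increments=[{"tx": 0,"ty": 0,"tz": -0.01,"rx": 0,"ry": 0,"rz": 0},{"tx": 0,"ty": 0,"tz": -0.01,"rx": 0,"ry": 0,"rz": 0},{"tx": 0,"ty": 0,"tz": -0.006,"rx": 0,"ry": 0,"rz": 0},{"tx": 0,"ty": 0,"tz": 0,"rx": 0,"ry": 0,"rz": 0}])

```text
time: 8.2
tool_pos: [0.5517, -0.3009, 0.0955]
tool_rot: [[-0.957, 0.29, -0.0], [0.29, 0.957, 0.0], [0.0, 0.0, -1.0]]
force: [0.2, 0.5, -2.4]
gripper_width: 0.275
```

carry_out(increments=[{"tx": 0,"ty": 0,"tz": -0.004,"rx": 0,"ry": 0,"rz": 0},{"tx": 0,"ty": 0,"tz": -0.004,"rx": 0,"ry": 0,"rz": 0},{"tx": 0,"ty": 0,"tz": 0,"rx": 0,"ry": 0,"rz": 0}])

```text
time: 8.5
tool_pos: [0.5524, -0.3015, 0.0928]
tool_rot: [[-0.957, 0.29, 0.001], [0.29, 0.957, -0.001], [-0.002, -0.0, -1.0]]
force: [0.9, -0.3, 0.8]
gripper_width: 0.273
```

carry_out(increments=[{"tx": 0,"ty": 0,"tz": -0.004,"rx": 0,"ry": 0,"rz": 0},{"tx": 0,"ty": 0,"tz": 0,"rx": 0,"ry": 0,"rz": 0}])

```text
time: 8.7
tool_pos: [0.5529, -0.3018, 0.0923]
tool_rot: [[-0.957, 0.29, 0.002], [0.29, 0.957, -0.001], [-0.003, -0.001, -1.0]]
force: [-1.3, 0.7, 7.6]
gripper_width: 0.275
```

carry_out(increments=[{"tx": 0,"ty": 0,"tz": -0.004,"rx": 0,"ry": 0,"rz": 0},{"tx": 0,"ty": 0,"tz": 0,"rx": 0,"ry": 0,"rz": 0}])

```text
time: 8.9
tool_pos: [0.5532, -0.3018, 0.0914]
tool_rot: [[-0.957, 0.29, 0.003], [0.29, 0.957, -0.002], [-0.003, -0.001, -1.0]]
force: [-1.7, 1.5, 12.4]
gripper_width: 0.273
```

carry_out(increments=[{"tx": 0,"ty": 0,"tz": -0.004,"rx": 0,"ry": 0,"rz": 0},{"tx": 0,"ty": 0,"tz": 0,"rx": 0,"ry": 0,"rz": 0}])

```text
time: 9.1
tool_pos: [0.553, -0.3018, 0.0892]
tool_rot: [[-0.957, 0.29, 0.003], [0.29, 0.957, -0.002], [-0.003, -0.001, -1.0]]
force: [-1.1, 1.1, 7.8]
gripper_width: 0.269
```

carry_out(increments=[{"tx": 0,"ty": 0,"tz": -0.004,"rx": 0,"ry": 0,"rz": 0},{"tx": 0,"ty": 0,"tz": -0.004,"rx": 0,"ry": 0,"rz": 0},{"tx": 0,"ty": 0,"tz": 0,"rx": 0,"ry": 0,"rz": 0}])

```text
time: 9.4
tool_pos: [0.5522, -0.3015, 0.0825]
tool_rot: [[-0.957, 0.29, 0.001], [0.29, 0.957, -0.001], [-0.001, -0.001, -1.0]]
force: [1.1, -0.5, 0.9]
gripper_width: 0.271
```

carry_out(increments=[{"tx": 0,"ty": 0,"tz": -0.004,"rx": 0,"ry": 0,"rz": 0},{"tx": 0,"ty": 0,"tz": -0.004,"rx": 0,"ry": 0,"rz": 0},{"tx": 0,"ty": 0,"tz": 0,"rx": 0,"ry": 0,"rz": 0}])

```text
time: 9.7
tool_pos: [0.5515, -0.3008, 0.0765]
tool_rot: [[-0.957, 0.29, -0.001], [0.29, 0.957, 0.001], [0.001, 0.001, -1.0]]
force: [4.5, -1.9, -8.6]
gripper_width: 0.269
```

The catches now pull the probe down (-8.6 N), so they have snapped over. Pressing on to home.

carry_out(increments=[{"tx": 0,"ty": 0,"tz": -0.004,"rx": 0,"ry": 0,"rz": 0},{"tx": 0,"ty": 0,"tz": -0.004,"rx": 0,"ry": 0,"rz": 0},{"tx": 0,"ty": 0,"tz": 0,"rx": 0,"ry": 0,"rz": 0}])

```text
time: 10.0
tool_pos: [0.5517, -0.3007, 0.0749]
tool_rot: [[-0.957, 0.29, -0.001], [0.29, 0.957, 0.001], [0.001, 0.001, -1.0]]
force: [0.5, 2.3, 3.5]
gripper_width: 0.271
```

carry_out(increments=[{"tx": 0,"ty": 0,"tz": -0.003,"rx": 0,"ry": 0,"rz": 0},{"tx": 0,"ty": 0,"tz": 0,"rx": 0,"ry": 0,"rz": 0}])

```text
time: 10.2
tool_pos: [0.5517, -0.3008, 0.0749]
tool_rot: [[-0.957, 0.29, -0.0], [0.29, 0.957, 0.001], [0.001, 0.0, -1.0]]
force: [-2.5, 4.5, 10.5]
gripper_width: 0.27
```

carry_out(increments=[{"tx": 0,"ty": 0,"tz": -0.001,"rx": 0,"ry": 0,"rz": 0},{"tx": 0,"ty": 0,"tz": 0,"rx": 0,"ry": 0,"rz": 0},{"tx": 0,"ty": 0,"tz": 0,"rx": 0,"ry": 0,"rz": 0},{"tx": 0,"ty": 0,"tz": 0,"rx": 0,"ry": 0,"rz": 0}])

```text
time: 10.6
tool_pos: [0.5517, -0.3008, 0.0749]
tool_rot: [[-0.957, 0.29, -0.0], [0.29, 0.957, 0.001], [0.0, 0.0, -1.0]]
force: [-4.5, 5.2, 12.9]
gripper_width: 0.269
```

```bash
python3 - <<'E'
from h import *
np.set_printoptions(precision=4,suppress=True)
for i in range(3):
    s=observe(); print(s['tool_pos'],s['force'],s['torque'],s['gripper_width']); sd=grab('side')
t=grab('top')
cv2.imwrite('pics/c5.png',np.vstack([np.clip(crop(sd,350,180,100,80,5)*1.4,0,255).astype(np.uint8),crop(t,205,130,250,90,2)]))
for n in ('top','side'):
    a=cv2.imread(f'pics/{n}0.png').astype(int)[:,:,::-1]; b=(t if n=='top' else sd).astype(int)
    box=(slice(135,230),slice(310,350)) if n=='top' else (slice(195,235),slice(292,362))
    print(n,'vials/beaker mean diff',np.abs(a[box]-b[box]).mean().round(2))
E
```

```text
[ 0.5517 -0.3008  0.0749] [-4.5195  5.1726 12.919 ] [ 0.6516  0.4986 -0.0558] 0.26900601547794045
[ 0.5517 -0.3008  0.0749] [-3.9732  4.3651 12.8643] [ 0.6915  0.5536 -0.0146] 0.2733692660961257
[ 0.5517 -0.3008  0.0749] [-4.4491  4.0629 13.0983] [ 0.6893  0.4952 -0.047 ] 0.27189074657256485
top vials/beaker mean diff 28.8
side vials/beaker mean diff 17.14
```

View pics/c5.png

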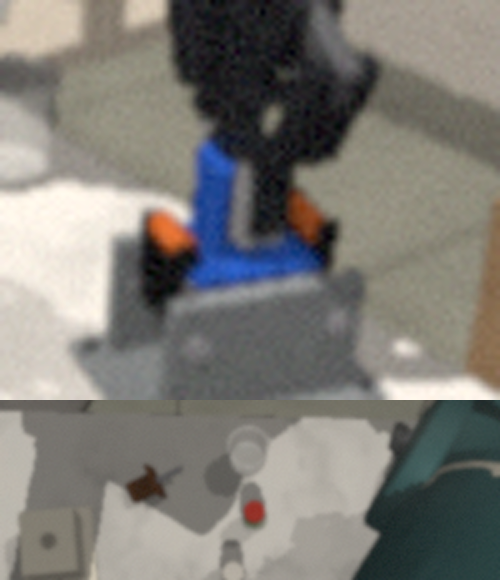

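The flange sits on the seat under both orange rollers, at (170,232) and (308,210) in the crop. The beaker (329,155), red vial (332,186) and white vial (321,215) have not moved; the pixel differences come from the arm's shadow. The press is steady at about 13 N, so I'm handing in.

```bash
python3 -c "
from cell import *
print(finish_job()); s=observe(); print(s['time'],s['tool_pos'],s['force'])"
```

```text
the job is handed in; nothing more can be done
None
the job is handed in; nothing more can be done
```

The blue probe is out of the stand and fully home in the grey dock, and I handed the job in at about 11 s while still gripping and pressing it down at about 13 N.

- **Seating:** the force rose to 12.4 N as the flange spread the rollers. It then reversed to -8.6 N as the catches pulled the probe down. The TCP stopped at z 0.0749 m, the same height over the flange as when I gripped it on the stand, so the flange underside is at 60 mm. The last side picture shows the flange under both rollers.
- **Bystanders:** the beaker and both vials are at the same pixels as at the start. My image-difference check on them came out large (28.8 top, 17.1 side), which I put down to the arm's moved shadow.
- **Side load:** about 4 to 5 N of sideways force remained while pressing. The TCP read about 1 mm off my dock estimate, which is within the 2 mm calibration.
- **Not checked:** the arm blocked the top camera at the dock, so the final fit was seen only from the side. The state could not be read after hand-in, so the last second afterwards is unconfirmed.

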